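# Hang the large bangle on the snap hook

## Robot

A 7-joint arm with a two-finger parallel gripper is mounted at the origin on the work surface. World frame = base frame: x ahead of the robot, y to its left, z up, the work surface at z = 0. Lengths are in m, angles in rad, forces in N, time in s.
With the tool pointing down it reaches from about 0.425 to 0.925 m from the base axis. Payload 6.8 kg.
Tool frame: the origin (TCP) lies where the fingers leave the gripper's body, on its centre line; the fingertips stand 73 mm ahead of it and the grasp point (between the pads) lies 54 mm ahead of it; z points along the fingers, y is the line along which they close (so a half turn about z gives the same grasp; the last joint's range is limited). The gripper opens to 85 mm and grips with 20 to 120 N. Pads are 22 mm wide; open, the fingers measure 114 mm over their backs; the gripper's body (76 mm by 85 mm) begins 54 mm behind the grasp point. The pads swing forward as they close: fully open they stand 13 mm farther back than shut.
Start: joints at [1.02, 0.477, 0.022, 1.555, -0.011, 1.109, -0.083], TCP at [0.289, -0.61, 0.304] pointing down, gripper open.
Joint ranges: [-2.96, 2.96], [-0.34, 2.1], [-1.41, 1.46], [0.24, 2.44], [-1.37, 4.51], [0.17, 1.92], [-2.96, 2.96]. Speed limits (rad/s): [2.39, 2.39, 3.14, 3.14, 3.14, 3.14, 3.14].

## Interface

Orientations are given as a rotation vector (axis times angle).
In Python, from bench import r gives the robot as it stands.
- The arm moves only by the shell command python3 drive.py 'ROWS' [OPENING] [FORCE]. ROWS is rows parted by semicolons, their numbers by spaces, 1 to 5 of them, each of 6 numbers: dx, dy, dz in m, then a rotation vector rx, ry, rz in rad; each row is the pose to reach, as a shift and turn from the pose commanded when the command began, along the tool's axes at that moment; what a row does not reach only later rows make up. A row lasts 1/10 s, in which the tool goes at most 0.05 m and 0.15 rad, less where a joint would pass 70% of its speed; a pose out of reach is approached as far as the arm can. OPENING is the finger opening in m, set as the command begins (- or left out keeps the last). The fingers move at their own pace and stop on an object; FORCE is the grip in N (left out, the last holds). Time passes only in rows, so rows that do not move let the fingers close. It prints the time, the measured TCP pose, the force, the opening and the grip force at its end.
- r.get_obs(): the state, without advancing time (a new reading comes with each control period).
- r.grab_frame(name): name is "side" or "top" or "wrist"; returns (picture, depth): 420x560x3 uint8, blue, green, red; 420x560 float32, m along the optical axis (not along the pixel's ray), 0 where there is no reading.
- r.camera_info(name): a dict with "camera_matrix" (3x3 intrinsics, pixels), "R" (3x3) and "t" (3): a world point X has camera coordinates R X + t. Camera axes: x right, y down, z forward; pixel columns grow to the right and rows downward; lengths in m; the calibration is good to about 2 mm. A picture is of the moment at which its call begins: read the wrist's pose just before it. camera_info takes no time and is no camera call; for the wrist camera it gives the pose at the moment of the call.
- r.hand_in(): hands the job in; it is judged then, once.
The state is a dict: "clock": time; "joints": joint angles; "qvel": joint speeds; "tau": joint torques, N m; "tcp_pos": TCP position; "orientation": TCP orientation; "contact_force": force on the tool from outside, world axes, zero at the start; "moment": the same for the moment, N m; "grip_width": finger opening in m; "gripper_force": force on a finger pad.
Only numpy, scipy, OpenCV 4.12 (cv2) and the standard library are available. Lean on these libraries where they do the work, as an engineer would, in place of code of your own. Each camera call takes 0.05 s, during which the arm holds its last target. There are 200 camera calls.

## Task

Take the largest of the three brass bangles out of the wooden rack and hang it on the snap hook of the display stand: push the sprung gate inward with the bangle, let the gate snap shut behind it, and leave the bangle hanging still from the closed hook. Leave the other two bangles, the stack of bangles and the glue jar where they are.

Things in the scene. Friction and masses are not known exactly. Their poses are not given: they have to be found in the camera images.
- bangle_large: The bangle to hang: plain brass ring, outer diameter 74, inner diameter 60, 10 wide along its axis; about 70 g. Stands on edge in one of the three places of the rack. Origin at the ring's centre; its x axis is the ring's axis (along the rack's length), level at the start. Centre starts 55 above the table.
- bangle_medium: Like the large one but outer diameter 62, inner 48, 10 wide; in another place of the rack. Origin at its centre. Stays where it is.
- bangle_small: Like the large one but outer diameter 52, inner 38, 10 wide; in another place of the rack. Origin at its centre. Stays where it is.
- rack: Fixed dark wooden rack, 210 long (its x axis), 80 across (y); origin at the centre of its underside. Three places 64 apart along x (at -64, 0, +64), each between two upright fins with a gap of 14 along x; the fins' tops are 42 above the table. Bangles stand across the rack, resting on two rails (tops 20 above the table), and lift straight up.
- stand: Fixed display stand of dark steel bar 10 thick. Origin on the table midway between its two upright posts, which stand at y = -32 and +32; its -x axis points roughly to the robot. A cross bar between the posts, 229 above the table, carries the hook. The wooden foot plate reaches 75 in front of the posts and 55 behind, 120 across, 14 thick.
- bar_end (a point): Middle of the level front bar of the stand's hoop: from the posts' tops two bars run 97 forward (-x), 64 apart, 308 above the table, joined by this front bar. The hoop hangs over the hook and bars a gripper (76 by 85 body) coming straight down; one leaning 35 degrees, pointing along the hook's -z axis, passes in front of it.
- hook: Steel snap hook, fixed on the stand in its middle plane, bar 8 thick, 110 by 48 overall. Origin at the end of its nose, 105 in front of the line of the posts, 190 above the table. x axis: along the mouth from the nose to the gate's hinge, rising 35 degrees away from the robot; z axis: straight out of the mouth, 35 degrees from vertical, leaning to the robot's side; y level.
- hook_bowl (a point): Lowest point of the hook's bowl, on the bar's middle line; a bangle that hangs has its inner edge on the bar here and its centre about 26 below. The bowl is a half circle of 20 radius (to the bar's middle) about (0, 0, -20) in the hook's frame, on the -x side; the spine runs along x at z = -40. So the inside is 32 deep and reaches from x = -16 to 78.
- gate_tip (a point): Free end of the gate, a round steel bar 6.6 thick. Hinge at (62, 0, 0) in the hook's frame. Shut, it lies along the hook's x axis, its end at x = 3. A bangle square to the hook's x axis, pushed in at x = 10 till its leading edge is 20 deep (z = -20), opens it 0.5 rad; moved then to x = -6 it slips past the gate's end, and the gate shuts through the bangle's opening.
- gate (a joint): Swing of the gate in rad: 0 shut, grows inward (towards the hook's -z) to a stop at 0.62. A spring shuts it: about 2.7 N at its end when shut, 5.5 N at 0.5 rad.
- bangle_stack: Bystander: a stack of coloured bangles tied as one, diameter 62, 40 tall; origin at the centre of its underside.
- glue_jar: Bystander: jar, diameter 60, 85 tall; origin at the centre of its underside.

How it is judged:
On the way, in this order (a step that is already met when the one before it is completed fails the run):
1. the large bangle is lifted clear of the rack (height (world z) of bangle_large above 0.09 m), for 0.1 s.
2. the gate is pushed inward by the large bangle (value of joint gate above 0.15 rad and contact force between bangle_large and gate above 0.5 N), for 0.05 s.
At the end, for the whole second after the job is handed in: The large bangle hangs on the hook's bowl (its centre within 32 mm of the lowest point of the bowl, that point within 15 mm of the bangle's plane), the gate is shut (under 0.05 rad), and the bangle is released and at rest (under 30 mm/s); the other bangles, the stack and the jar are where they were (distance between bangle_large and hook_bowl below 0.032 m and x of hook_bowl in the frame of bangle_large between -0.015 and 0.015 m and value of joint gate below 0.05 rad and linear speed of bangle_large below 0.03 m/s); the robot touches nothing.
It fails at once if the medium bangle is moved more than 20 mm (distance of bangle_medium from where it was at the start of the episode above 0.02 m).
It fails at once if the small bangle is moved more than 20 mm (distance of bangle_small from where it was at the start of the episode above 0.02 m).
It fails at once if the stack of bangles is moved more than 25 mm (distance of bangle_stack from where it was at the start of the episode above 0.025 m).
It fails at once if the glue jar is moved more than 25 mm (distance of glue_jar from where it was at the start of the episode above 0.025 m).
It also fails if it takes over 40 s, if anything falls off the work surface, if the arm or the gripper's body presses on something with over 40 N, if the wrist force passes 120 N, or if a joint passes its speed limit or range.

## Working session

There is one attempt and no reset: what is moved stays moved. The work goes in short steps, Python scripts to look and compute and a shell command to move; the robot and the scene stay as the last step left them, time stands still between calls to the robot, and variables do not carry over. Pictures are saved under pics/ and viewed, at most 10 in all, crops included, and the job is handed in when it is done.

```bash
ls; mkdir -p pics
python3 - <<'E'
from bench import r
import cv2,numpy as np
o=r.get_obs();print(o)
for n in("side","top"):
    im,d=r.grab_frame(n);cv2.imwrite(f"pics/{n}0.png",im);np.save(f"pics/{n}0.npy",d)
    print(n,r.camera_info(n))
E
```

```text
bench.py
drive.py
pics
{'clock': 0.0, 'joints': array([ 1.01989018,  0.47783095,  0.02234269,  1.55648104, -0.01156144,
        1.10930557, -0.08310987]), 'qvel': array([-0.00058384, -0.00015626, -0.00026624, -0.00132917,  0.00230009,
       -0.0003697 , -0.00036073]), 'tau': array([-8.39477943e-04, -5.96447468e+01,  1.60735600e+00, -2.81189042e+01,
        1.23822302e-02,  9.37973469e-03,  1.31543768e-06]), 'tcp_pos': array([ 0.28902285, -0.60946553,  0.30289246]), 'orientation': array([-3.06312840e+00, -6.89459183e-01,  7.90176890e-04]), 'contact_force': array([-0.65806845, -0.53372028, -0.40655868]), 'moment': array([-0.03318896, -0.01709021, -0.02374614]), 'gripper_force': 0.0, 'grip_width': 0.08507145975784138}
side {'camera_matrix': array([[397.27361634,   0.        , 269.43848252],
       [  0.        , 397.27361634, 206.61517284],
       [  0.        ,   0.        ,   1.        ]]), 'R': array([[-0.99885378, -0.04652542,  0.01124793],
       [-0.03615409,  0.57932985, -0.81429098],
       [ 0.03136897, -0.81376428, -0.58034789]]), 't': array([0.55584532, 0.17677405, 0.88887499])}
top {'camera_matrix': array([[464.01507786,   0.        , 282.99204006],
       [  0.        , 464.01507786, 213.16831028],
       [  0.        ,   0.        ,   1.        ]]), 'R': array([[-0.02230365, -0.99922153, -0.03254036],
       [-0.99796887,  0.02419478, -0.05893004],
       [ 0.05967147,  0.03115991, -0.99773162]]), 't': array([0.03417296, 0.55218833, 1.20767647])}
```

View pics/side0.png

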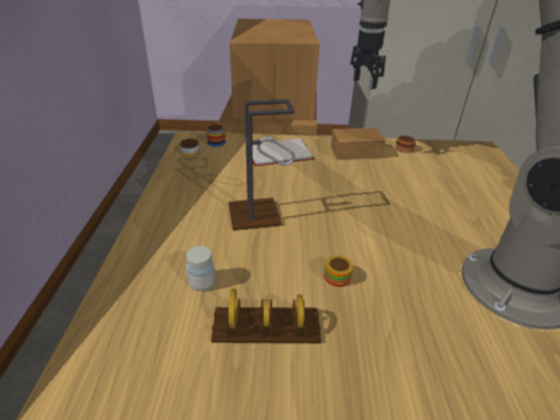

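View pics/top0.png

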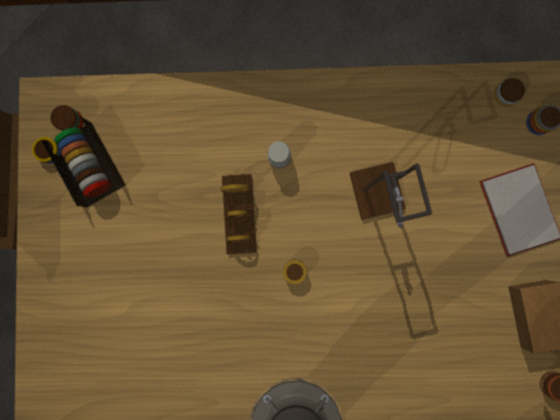

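The side view shows the rack at (267,325), with the tallest ring on the left at (233,308), and the stand's post at (250,160). In the top view the rack is at (239,214), with rings at (235,188), (237,213) and (238,238), and the hoop is at about (410,193).

Run:
```python
import cv2,numpy as np
t=cv2.imread("pics/top0.png");s=cv2.imread("pics/side0.png")
a=cv2.resize(t[165:265,215:265],None,fx=6,fy=6,interpolation=cv2.INTER_CUBIC)
b=cv2.resize(t[150:235,345:440],None,fx=5,fy=5,interpolation=cv2.INTER_CUBIC)
c=np.zeros((600,800,3),np.uint8);c[:600,:300]=a;c[:425,310:785]=b;cv2.imwrite("pics/c1.png",c)
a=cv2.resize(s[90:235,225:315],None,fx=4,fy=4,interpolation=cv2.INTER_CUBIC)
b=cv2.resize(s[280:350,205:305],None,fx=4,fy=4,interpolation=cv2.INTER_CUBIC)
c=np.zeros((600,800,3),np.uint8);c[:580,:360]=a;c[:280,370:770]=b;cv2.imwrite("pics/c2.png",c)
```

```text
(no output)
```

View pics/c1.png

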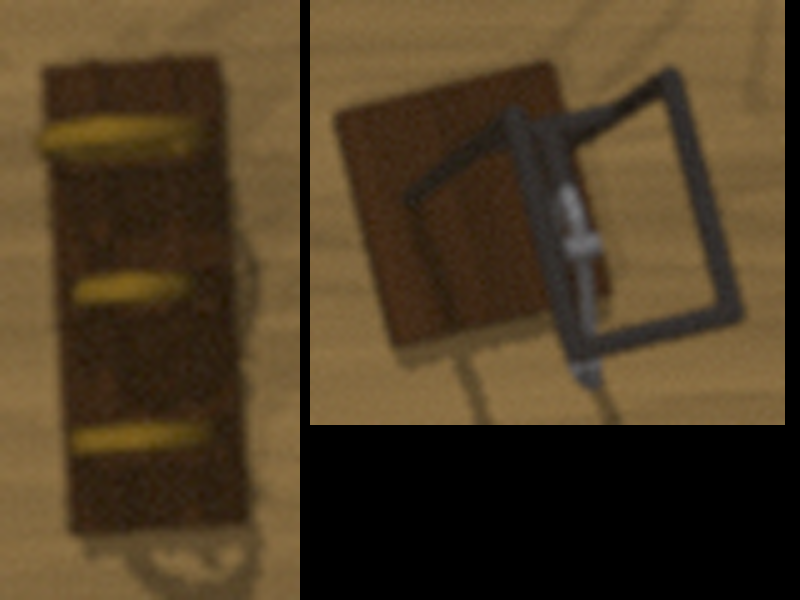

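View pics/c2.png

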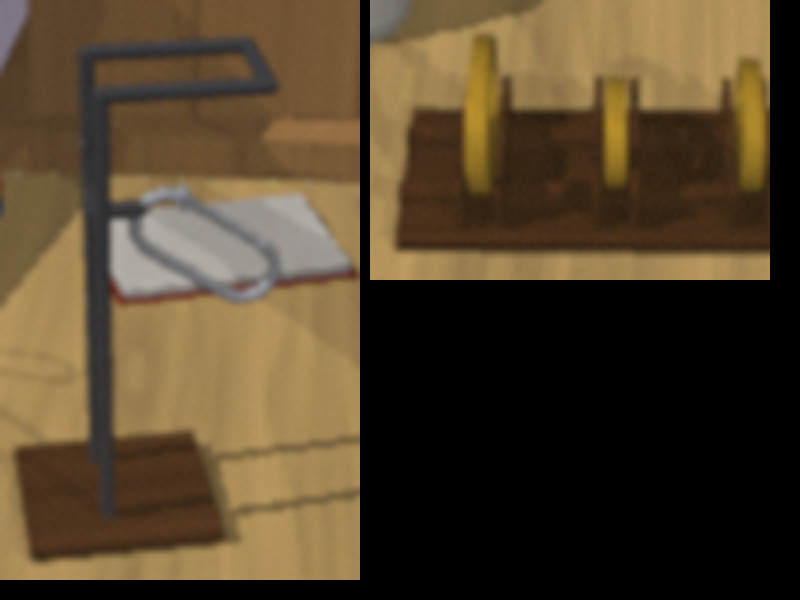

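The large ring is at the far (+x) place: c1 (121,134), with its top at c2 (482,36). Small is in the middle and medium is nearest the robot. The hoop corners and post tops are clearly visible, so I'll fit both poses.

```bash
cat > h.py <<'E'
from bench import r
import numpy as np,cv2
from scipy.optimize import least_squares
from scipy.spatial.transform import Rotation as Ro
C={n:r.camera_info(n) for n in("side","top")}
def proj(n,X):
    c=C[n];q=np.atleast_2d(X)@c["R"].T+c["t"];q=q@c["camera_matrix"].T;return q[:,:2]/q[:,2:]
def place(p,P):
    c,s=np.cos(p[2]),np.sin(p[2]);P=np.array(P,float)
    return np.c_[p[0]+c*P[:,0]-s*P[:,1],p[1]+s*P[:,0]+c*P[:,1],P[:,2]]
def fit(obs,p0):
    f=lambda p:np.concatenate([(proj(n,place(p,P))-np.array(U)).ravel() for n,P,U in obs])
    s=least_squares(f,p0,loss="soft_l1");return s.x,f(s.x).reshape(-1,2)
HX=np.array([np.cos(.6109),0,np.sin(.6109)]);HZ=np.array([-np.sin(.6109),0,np.cos(.6109)])
E
python3 - <<'E'
from h import *
T=lambda L,o,k,x0:[(o[0]+(u-x0)/k,o[1]+v/k) for u,v in L]
st=[("top",[(0,32,.313),(0,-32,.313),(-97,32,.313),(-97,-32,.313)],T([(515,114),(671,75),(580,354),(735,316)],(345,150),5,310)),
("top",[(-75,60,.014),(55,60,.014),(55,-60,.014)],T([(400,350),(336,110),(550,64)],(345,150),5,310)),
("side",[(0,-32,.308),(0,32,.308),(-97,-32,.308),(-97,32,.308)],T([(85,53),(100,95),(252,45),(272,85)],(225,90),4,0)),
("side",[(-75,60,.014),(55,60,.014),(55,-60,.014),(-75,-60,.014)],T([(222,538),(33,552),(16,448),(192,433)],(225,90),4,0))]
for o in st:
    o[1][:]=[(a/1000,b/1000,c) for a,b,c in o[1]]
p,e=fit(st,[.6,-.25,.2]);print("stand",p,e.round(1).tolist())
rk=[("top",[(.064,0,.055),(0,0,.043),(-.064,0,.0486)],T([(121,134),(131,289),(141,436)],(215,165),6,0)),
("side",[(.064,0,.092),(0,0,.069),(-.064,0,.0796)],T([(482,36),(616,80),(750,60)],(205,280),4,370))]
q,e=fit(rk,[.55,.1,0]);print("rack",q,e.round(1).tolist())
# depth cloud of brass
for n in C:
    im=cv2.imread(f"pics/{n}0.png");d=np.load(f"pics/{n}0.npy");h=cv2.cvtColor(im,cv2.COLOR_BGR2HSV)
    v,u=np.mgrid[:420,:560];K=C[n]["camera_matrix"]
    P=np.stack([(u-K[0,2])/K[0,0]*d,(v-K[1,2])/K[1,1]*d,d],-1);W=(P-C[n]["t"])@C[n]["R"]
    c,s=np.cos(q[2]),np.sin(q[2]);D=W-[q[0],q[1],0];l=D[...,0]*c+D[...,1]*s;m=-D[...,0]*s+D[...,1]*c
    for k in(.064,0,-.064):
        M=(abs(l-k)<.018)&(abs(m)<.05)&(W[...,2]>.046)&(W[...,2]<.12)&(d>0)
        print(n,k,M.sum(),np.median(l[M]).round(4),m[M].min().round(4),m[M].max().round(4),W[M][:,2].max().round(4))
B=place(q,[(.064,0,.055)])[0];print("bangle",B)
# hook check overlay
im=cv2.imread("pics/side0.png");it=cv2.imread("pics/top0.png")
N=np.array([-.105,0,.19]);a=np.linspace(np.pi/2,3*np.pi/2,15)
H=[N+HX*x+HZ*z for x,z in [(.062,0),(.003,0)]+[(.02*np.cos(t),-.02+.02*np.sin(t)) for t in a]+[(.078,-.04)]]
out=np.zeros((600,800,3),np.uint8)
for n,i,(y,x),o in(("side",im,(105,240),0),("top",it,(150,360),400)):
    U=proj(n,place(p,H));z=cv2.resize(i[y:y+80,x:x+66],None,fx=6,fy=6,interpolation=cv2.INTER_CUBIC)
    for w in U: cv2.circle(z,tuple(((w-[x,y]+.5)*6).astype(int).tolist()),2,(0,0,255),-1)
    out[:480,o:o+396]=z
cv2.imwrite("pics/c3.png",out)
E
```

```text
stand [ 0.61741069 -0.22610232  0.22067735] [[-0.2, 0.2], [-0.1, 0.2], [-0.7, -0.7], [-0.2, -0.9], [-1.7, -0.4], [-1.3, -0.0], [0.1, -1.9], [1.0, -0.6], [0.9, -0.6], [-0.6, -0.7], [0.3, -0.6], [1.9, -2.9], [-0.1, -1.5], [-0.1, -1.5], [1.1, -1.8]]
rack [0.55593926 0.13531935 0.03938279] [[1.5, 0.1], [1.8, -0.7], [1.3, -0.6], [-0.3, 2.8], [0.3, 0.6], [0.8, 2.2]]
side 0.064 231 0.0639 -0.0252 0.0436 0.0928
side 0 113 0.0013 -0.0114 0.0324 0.0689
side -0.064 175 -0.0622 -0.0233 0.0358 0.0795
top 0.064 125 0.0617 -0.0301 0.042 0.0934
top 0 81 -0.0018 -0.0197 0.029 0.0759
top -0.064 99 -0.0657 -0.0283 0.0345 0.0846
bangle [0.61988963 0.13783919 0.055     ]
```

View pics/c3.png

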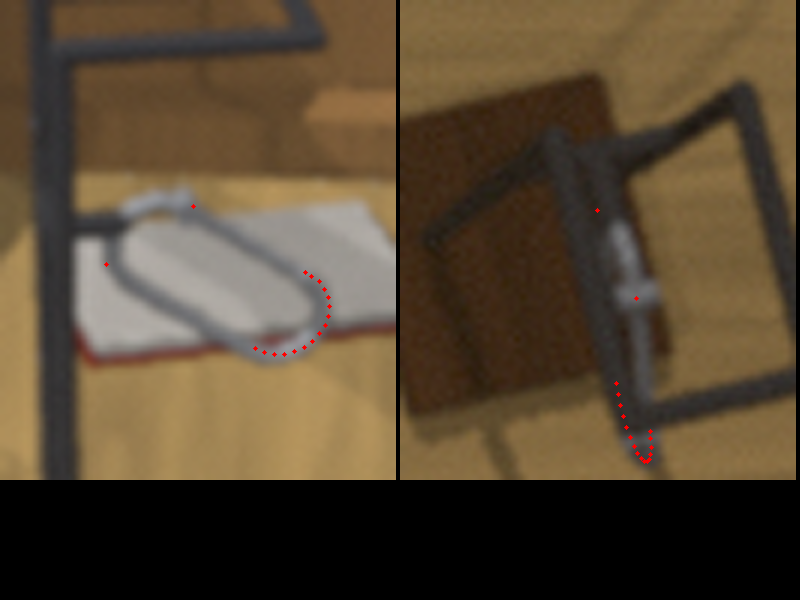

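The overlay shows the fit is within about 2 mm of the hook (nose near (305,272), bowl bottom near (280,355)). Next is a move helper, then travelling high to above the rack.

```bash
cat >> h.py <<'E'
ST=np.array([0.61741,-0.2261,0.22068])
def down(yaw): # tool y along (cos,sin), z down
    y=np.array([np.cos(yaw),np.sin(yaw),0]);z=np.array([0,0,-1.]);return np.c_[np.cross(y,z),y,z]
def rel(pos,R,p=None,M=None):
    o=r.get_obs()
    if p is None: p=o["tcp_pos"];M=Ro.from_rotvec(o["orientation"]).as_matrix()
    d=M.T@(np.array(pos)-p);w=Ro.from_matrix(M.T@R).as_rotvec();print("rel",d.round(4),w.round(4),"|d|",np.linalg.norm(d).round(3));return pos,R
E
python3 - <<'E'
from h import *
a=rel([.289,-.61,.45],down(-1.1274+.45))
rel([.618,.140,.30],down(.0394),a[0] and np.array(a[0]),a[1])
E
```

```text
rel [-0.0002  0.0002 -0.147 ] [-1.700e-03 -3.000e-04 -4.506e-01] |d| 0.147
rel [ 0.7906 -0.2137  0.15  ] [ 0.      0.     -0.7168] |d| 0.833
```

```bash
python3 drive.py '0 0 -0.147 0 0 -0.45;0 0 -0.147 0 0 -0.45;0 0 -0.147 0 0 -0.45' 0.045 && python3 drive.py '0.79 -0.214 0 0 0 -0.717;0.79 -0.214 0 0 0 -0.717;0.79 -0.214 0 0 0 -0.717;0.79 -0.214 0 0 0 -0.717;0.79 -0.214 0 0 0 -0.717'
python3 - <<'E'
from h import *
rel([.618,.140,.45],down(.0394));print(r.get_obs()["joints"])
E
```

```text
clock: 0.4
tcp_pos: [0.289, -0.6096, 0.4524]
orientation: [-2.829, -1.365, 0.0]
contact_force: [-0.8, -1.4, 0.3]
grip_width: 0.0453
gripper_force: 0.0
clock: 0.9
tcp_pos: [0.39, -0.3789, 0.4506]
orientation: [-2.171, -2.27, 0.0]
contact_force: [0.4, 0.5, -1.4]
grip_width: 0.0451
gripper_force: 0.0
rel [0.5082 0.251  0.0006] [-0.0005 -0.0001  0.0052] |d| 0.567
[ 0.90753244  0.16999015 -0.29070328  1.65288073  0.05019723  1.32644408
  0.65323115]
```

```bash
python3 drive.py '0.25 0.12 0 0 0 0;0.25 0.12 0 0 0 0;0.25 0.12 0 0 0 0;0.25 0.12 0 0 0 0;0.25 0.12 0 0 0 0' && python3 drive.py '0.258 0.131 0 0 0 0;0.258 0.131 0 0 0 0;0.258 0.131 0 0 0 0;0.258 0.131 0 0 0 0;0.258 0.131 0 0 0 0'
python3 - <<'E'
from h import *
rel([.618,.142,.30],down(.0394));print(r.get_obs()["joints"])
E
```

```text
clock: 1.4
tcp_pos: [0.4891, -0.1496, 0.4508]
orientation: [2.178, 2.264, -0.001]
contact_force: [1.3, -1.0, 0.2]
grip_width: 0.0453
gripper_force: 0.0
clock: 1.9
tcp_pos: [0.5938, 0.0772, 0.4506]
orientation: [-2.178, -2.264, 0.001]
contact_force: [0.9, -0.8, 0.4]
grip_width: 0.0449
gripper_force: 0.0
rel [0.0639 0.0267 0.1506] [-0.0004  0.0004 -0.001 ] |d| 0.166
[ 0.24366207  0.31285716 -0.62137931  1.51267785  0.18390596  1.37546314
 -0.35212625]
```

```bash
python3 drive.py '0.064 0.027 0.17 0 0 0;0.064 0.027 0.17 0 0 0;0.064 0.027 0.17 0 0 0;0.064 0.027 0.17 0 0 0;0.064 0.027 0.17 0 0 0'
python3 - <<'E'
from h import *
c=r.camera_info("wrist");im,d=r.grab_frame("wrist");np.savez("pics/w1.npz",d=d,**c)
cv2.imwrite("pics/w1.png",im)
v,u=np.mgrid[:420,:560];K=c["camera_matrix"]
P=np.stack([(u-K[0,2])/K[0,0]*d,(v-K[1,2])/K[1,1]*d,d],-1);W=(P-c["t"])@c["R"]
M=(W[...,2]>.055)&(W[...,2]<.12)&(d>0)&(abs(W[...,0]-.62)<.03)&(abs(W[...,1]-.14)<.06)
Q=W[M];print(len(Q),Q.min(0),Q.max(0),np.median(Q,0));t=Q[Q[:,2]>.085];print(len(t),t.mean(0),np.polyfit(Q[:,1],Q[:,0],1))
print(r.get_obs()["tcp_pos"])
E
```

```text
clock: 2.4
tcp_pos: [0.6153, 0.1416, 0.2754]
orientation: [-2.17, -2.263, 0.012]
contact_force: [-1.4, 0.1, -0.5]
grip_width: 0.0449
gripper_force: 0.0
892 [0.61183059 0.11169534 0.05538609] [0.62414545 0.18126795 0.09172797] [0.61781665 0.15378576 0.08577449]
500 [0.61817235 0.14585657 0.08841294] [-0.04372922  0.62449892]
[0.61669678 0.14087205 0.27864971]
```

View pics/w1.png

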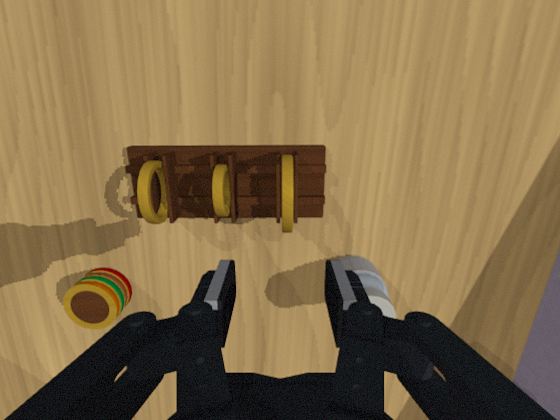

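The wrist view shows the rack from (127,147) to (325,217). The large bangle at column 288 is edge-on and clear of the other two, and the jar at (365,290) is away from the fingers. Its centre is about (0.618, 0.1445), so I'll descend and grip.

```bash
python3 drive.py '0 0 0 0 0 0' >/dev/null
python3 - <<'E'
from h import *
rel([.618,.1445,.1425],down(.042))
E
```

```text
rel [ 0.0043 -0.0006  0.1399] [ 0.0016 -0.     -0.0037] |d| 0.14
```

```bash
python3 drive.py '0.004 -0.0005 0.05 0 0 0;0.004 -0.0005 0.1 0 0 0;0.004 -0.0005 0.13 0 0 0;0.004 -0.0005 0.14 0 0 0;0.004 -0.0005 0.14 0 0 0' && python3 drive.py '0 0 0 0 0 0;0 0 0 0 0 0;0 0 0 0 0 0;0 0 0 0 0 0;0 0 0 0 0 0' 0.004 60
```

```text
clock: 3.05
tcp_pos: [0.6179, 0.1439, 0.1418]
orientation: [2.179, 2.262, 0.001]
contact_force: [0.3, -0.2, 1.4]
grip_width: 0.0453
gripper_force: 0.0
clock: 3.55
tcp_pos: [0.6186, 0.1451, 0.1431]
orientation: [2.177, 2.263, 0.005]
contact_force: [-0.4, 0.1, 6.5]
grip_width: 0.0083
gripper_force: 58.7
```

```bash
python3 drive.py '0 0 -0.03 0 0 0;0 0 -0.08 0 0 0;0 0 -0.13 0 0 0;0 0 -0.18 0 0 0;0 0 -0.23 0 0 0' && python3 drive.py '0 0 -0.05 0 0 0;0 0 -0.05 0 0 0;0 0 -0.05 0 0 0'
python3 - <<'E'
from h import *
c=r.camera_info("wrist");o=r.get_obs();im,d=r.grab_frame("wrist");cv2.imwrite("pics/w2.png",im)
v,u=np.mgrid[:420,:560];K=c["camera_matrix"]
P=np.stack([(u-K[0,2])/K[0,0]*d,(v-K[1,2])/K[1,1]*d,d],-1);W=(P-c["t"])@c["R"]
T=(W-o["tcp_pos"])@Ro.from_rotvec(o["orientation"]).as_matrix()
h=cv2.cvtColor(im,cv2.COLOR_BGR2HSV)
M=(T[...,2]>.075)&(T[...,2]<.14)&(abs(T[...,1])<.03)&(abs(T[...,0])<.06)&(d>0)&(h[...,1]>120)
Q=T[M];print(len(Q),Q.min(0),Q.max(0))
print("x(z)",np.polyfit(Q[:,2],Q[:,0],1),"y(z)",np.polyfit(Q[:,2],Q[:,1],1))
for z in np.arange(.08,.14,.01):
    q=Q[abs(Q[:,2]-z)<.005]
    if len(q):print(z.round(3),len(q),q.min(0).round(4),q.max(0).round(4))
print(o["tcp_pos"],o["joints"])
E
```

```text
clock: 4.05
tcp_pos: [0.6167, 0.1446, 0.3737]
orientation: [2.177, 2.264, 0.001]
contact_force: [0.9, -0.6, -0.1]
grip_width: 0.0082
gripper_force: 59.0
clock: 4.35
tcp_pos: [0.6173, 0.1449, 0.4227]
orientation: [2.176, 2.263, 0.004]
contact_force: [-0.2, -0.8, -1.6]
grip_width: 0.0086
gripper_force: 59.0
326 [ 0.03162634 -0.00572835  0.07506107] [0.03646487 0.00420639 0.09554683]
x(z) [0.15439552 0.02203215] y(z) [ 0.01496943 -0.00206134]
0.08 225 [ 0.0316 -0.0057  0.0751] [0.0361 0.004  0.085 ]
0.09 99 [ 0.0339 -0.0057  0.085 ] [0.0365 0.0042 0.0949]
0.1 2 [ 0.0357 -0.0006  0.0954] [0.0357 0.0016 0.0955]
[0.61728285 0.14490154 0.42273637] [ 0.12587106  0.39319697 -0.6302275   1.47377025  0.23478885  1.34727813
 -0.48019488]
```

View pics/w2.png

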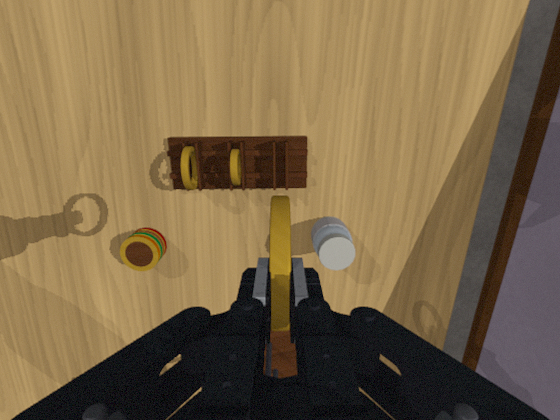

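The bangle is gripped squarely: its near edge is in tool frame at (0.0365, -0.0007, 0.088), it is centred between the pads, and the rack and its neighbours are undisturbed. Next I work out the approach to the hook.

```bash
cat >> h.py <<'E'
BC=np.array([-.0005,-.0007,.088])
OFF=np.zeros(3) # hook correction in hook frame
def hookR(pitch=0):
    Z=Ro.from_euler("z",ST[2]).as_matrix();R=Z@np.c_[[0,1,0],HX,-HZ];return Ro.from_rotvec(R[:,0]*pitch).as_matrix()@R
def hw(x,y,z): return place(ST,[np.array([-.105,0,.19])+HX*x+HZ*z+[0,y,0]])[0]
def tgt(x,z,pitch=0,y=0):
    R=hookR(pitch);return hw(x+OFF[0],y+OFF[1],z+OFF[2])-R@BC,R
E
python3 - <<'E'
from h import *
t,R=tgt(.010,.075);print("pre",t)
a=np.array([.45,.02,.43]);rel(a,R);rel(t,R,a,R)
E
```

```text
pre [ 0.43216891 -0.26714336  0.32965611]
rel [-0.1178 -0.1716 -0.0092] [-0.6093  0.056  -0.1758] |d| 0.208
rel [-0.2763 -0.1233  0.0362] [0. 0. 0.] |d| 0.305
```

```bash
python3 drive.py '-0.118 -0.172 -0.009 -0.61 0.056 -0.176;-0.118 -0.172 -0.009 -0.61 0.056 -0.176;-0.118 -0.172 -0.009 -0.61 0.056 -0.176;-0.118 -0.172 -0.009 -0.61 0.056 -0.176;-0.118 -0.172 -0.009 -0.61 0.056 -0.176'
python3 - <<'E'
from h import *
t,R=tgt(.010,.075);rel([.45,.02,.43],R);rel(t,R);print(r.get_obs()["joints"])
E
```

```text
clock: 4.9
tcp_pos: [0.4473, 0.0177, 0.4279]
orientation: [1.678, 2.091, 0.661]
contact_force: [0.6, 1.2, -0.6]
grip_width: 0.0089
gripper_force: 59.0
rel [0.0017 0.0038 0.0001] [ 0.0021  0.0023 -0.0017] |d| 0.004
rel [-0.2747 -0.1191  0.0366] [ 0.0021  0.0023 -0.0017] |d| 0.302
[ 0.44071801 -0.24763085 -0.47359366  2.18494445 -0.36998698  0.59587048
  0.40852803]
```

```bash
python3 drive.py '-0.045 -0.022 0 0 0 0;-0.09 -0.045 0 0 0 0;-0.135 -0.068 0 0 0 0;-0.175 -0.09 0 0 0 0;-0.2 -0.105 0 0 0 0' && python3 drive.py '-0.04 -0.014 0 0 0 0;-0.075 -0.014 0 0 0 0;-0.075 -0.014 0.02 0.002 0.002 -0.002;-0.075 -0.014 0.036 0.002 0.002 -0.002;-0.075 -0.014 0.036 0.002 0.002 -0.002'; python3 drive.py '0 0 0 0 0 0;0 0 0 0 0 0' >/dev/null
python3 - <<'E'
from h import *
t,R=tgt(.010,.075);rel(t,R);print(r.get_obs()["joints"],r.get_obs()["clock"])
c=r.camera_info("wrist");im,d=r.grab_frame("wrist");np.savez("pics/w3.npz",im=im,d=d,**c)
C["wrist"]=c
a=np.linspace(np.pi/2,3*np.pi/2,15)
U=proj("wrist",[hw(x,0,z) for x,z in [(.062,0),(.03,0),(.003,0)]+[(.02*np.cos(t),-.02+.02*np.sin(t)) for t in a]+[(.078,-.04)]])
print(U.round().tolist())
cv2.imwrite("pics/w3.png",im)
im2,_=r.grab_frame("side");cv2.imwrite("pics/s3.png",im2)
E
```

```text
clock: 5.4
tcp_pos: [0.4076, -0.1965, 0.3667]
orientation: [1.683, 2.093, 0.66]
contact_force: [1.6, 0.1, -0.4]
grip_width: 0.0082
gripper_force: 59.0
clock: 5.9
tcp_pos: [0.4344, -0.2637, 0.3282]
orientation: [1.681, 2.104, 0.661]
contact_force: [0.4, 0.1, -0.8]
grip_width: 0.0083
gripper_force: 58.9
rel [-0.0013 -0.0038  0.0003] [-0.0014 -0.0022  0.0014] |d| 0.004
[ 0.47178856  0.06174656  0.18072507  2.16368976 -0.81374215  0.66602021
  1.46522886] 6.1
[[342.0, 219.0], [301.0, 218.0], [267.0, 218.0], [263.0, 218.0], [257.0, 218.0], [252.0, 218.0], [248.0, 217.0], [244.0, 215.0], [242.0, 214.0], [241.0, 212.0], [241.0, 210.0], [242.0, 209.0], [244.0, 207.0], [247.0, 206.0], [251.0, 205.0], [256.0, 204.0], [260.0, 204.0], [265.0, 204.0], [351.0, 204.0]]
```

View pics/w3.png

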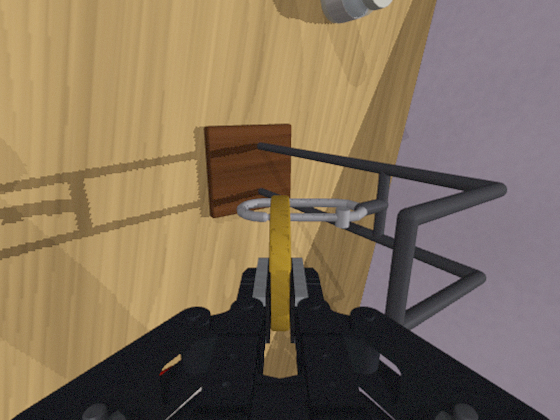

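The hook is visible from (238,210) to (362,213), with the bangle's leading edge at (280,200) across its mouth. I'll enlarge it with the overlay to check the alignment.

Run:
```python
from h import *
z=np.load("pics/w3.npz");im=z["im"];C["wrist"]={k:z[k] for k in("camera_matrix","R","t")}
y,x=185,220
q=cv2.resize(im[y:y+70,x:x+160],None,fx=5,fy=5,interpolation=cv2.INTER_CUBIC);p=q.copy()[:250]
pts=[(.062,0),(.045,0),(.03,0),(.015,0)]+[(.02*np.cos(t),-.02+.02*np.sin(t)) for t in np.linspace(np.pi/2,3*np.pi/2,15)]+[(.04,-.04),(.06,-.04)]
for a,b in pts:
    w=proj("wrist",[hw(a,0,b)])[0];cv2.circle(q,tuple(((w-[x,y]+.5)*5).astype(int).tolist()),3,(0,0,255),-1)
cv2.imwrite("pics/w3c.png",np.vstack([p,q[:345]]))
```

```text
(no output)
```

View pics/w3c.png

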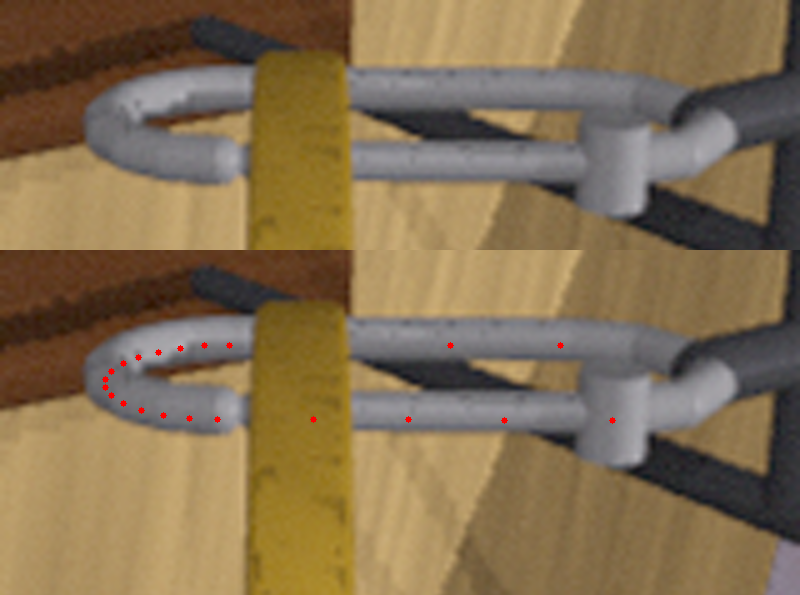

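Run:
```python
from h import *
z=np.load("pics/w3.npz");C["wrist"]={k:z[k] for k in("camera_matrix","R","t")}
for e in(.0088,.0188,.0138):print(((proj("wrist",[hw(e,0,.038)])[0]-[220,185]+.5)*5).round(1))
for zz in(.075,.040,.016):
    t,R=tgt(.0105,zz);rel(t,R)
t,R=tgt(.0105,.016);a=tgt(-.006,.016);rel(a[0],a[1],t,R)
```

```text
[268.1 264.8]
[342.6 264.9]
[305.4 264.9]
rel [-0.0012 -0.0038  0.0006] [-0.0005 -0.0016  0.002 ] |d| 0.004
rel [-0.0012 -0.0038  0.0356] [-0.0005 -0.0016  0.002 ] |d| 0.036
rel [-0.0013 -0.0037  0.0596] [-0.0005 -0.0016  0.002 ] |d| 0.06
rel [ 0.     -0.0165  0.    ] [0. 0. 0.] |d| 0.016
```

```bash
python3 drive.py '-0.001 -0.003 0.01 0 0 0;-0.001 -0.003 0.02 0 0 0;-0.001 -0.003 0.03 0 0 0;-0.001 -0.003 0.035 0 0 0;-0.001 -0.003 0.035 0 0 0' && python3 drive.py '0 0 0.006 0 0 0;0 0 0.012 0 0 0;0 0 0.018 0 0 0;0 0 0.024 0 0 0;0 0 0.025 0 0 0'
python3 - <<'E'
from h import *
t,R=tgt(.010,.016);rel(t,R)
c=r.camera_info("wrist");im,d=r.grab_frame("wrist");np.savez("pics/w4.npz",im=im,d=d,**c)
s,_=r.grab_frame("side")
a=cv2.resize(im[165:285,190:390],None,fx=4,fy=4,interpolation=cv2.INTER_CUBIC)[:300]
b=cv2.resize(s[95:170,220:320],None,fx=4,fy=4,interpolation=cv2.INTER_CUBIC)
o=np.zeros((600,800,3),np.uint8);o[:300]=a;o[300:,:400]=b;cv2.imwrite("pics/w4.png",o)
E
```

```text
clock: 6.7
tcp_pos: [0.4529, -0.2618, 0.3006]
orientation: [1.676, 2.1, 0.662]
contact_force: [-2.2, -0.0, 2.1]
grip_width: 0.0086
gripper_force: 59.3
clock: 7.2
tcp_pos: [0.467, -0.2593, 0.2808]
orientation: [1.676, 2.098, 0.66]
contact_force: [-4.4, -1.0, 4.4]
grip_width: 0.0086
gripper_force: 59.7
rel [ 0.     -0.0012 -0.0015] [-0.0012 -0.0016  0.0017] |d| 0.002
```

View pics/w4.png

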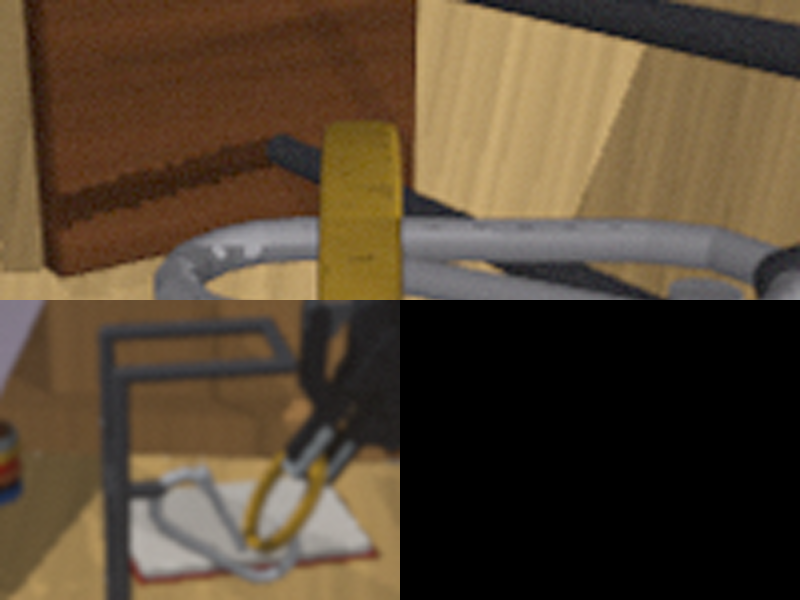

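The lower half (side camera) shows the bangle inside the mouth at (260,540), with the gate swung in to (245,545) and a force of about 6 N, as expected. Next I slide it to x = -6.

```bash
python3 drive.py '0 -0.004 0 0 0 0;0 -0.008 0 0 0 0;0 -0.012 0 0 0 0;0 -0.016 0 0 0 0;0 -0.017 0 0 0 0' && python3 drive.py '0 0 0 0 0 0;0 0 0 0 0 0'
python3 - <<'E'
from h import *
t,R=tgt(-.006,.016);rel(t,R)
im,d=r.grab_frame("wrist");s,_=r.grab_frame("side")
a=cv2.resize(im[195:295,190:390],None,fx=4,fy=4,interpolation=cv2.INTER_CUBIC)[:300]
b=cv2.resize(s[95:170,220:320],None,fx=4,fy=4,interpolation=cv2.INTER_CUBIC)
o=np.zeros((600,800,3),np.uint8);o[:300]=a;o[300:,:400]=b;cv2.imwrite("pics/w5.png",o)
E
```

```text
clock: 7.8
tcp_pos: [0.4524, -0.2618, 0.2706]
orientation: [1.677, 2.099, 0.661]
contact_force: [0.9, 0.0, -0.7]
grip_width: 0.0086
gripper_force: 59.0
clock: 8.0
tcp_pos: [0.4532, -0.2619, 0.2713]
orientation: [1.675, 2.099, 0.661]
contact_force: [-0.8, -0.1, 0.1]
grip_width: 0.0082
gripper_force: 59.0
rel [-0.0005 -0.0003 -0.0012] [-0.0011 -0.0026  0.0021] |d| 0.001
```

View pics/w5.png

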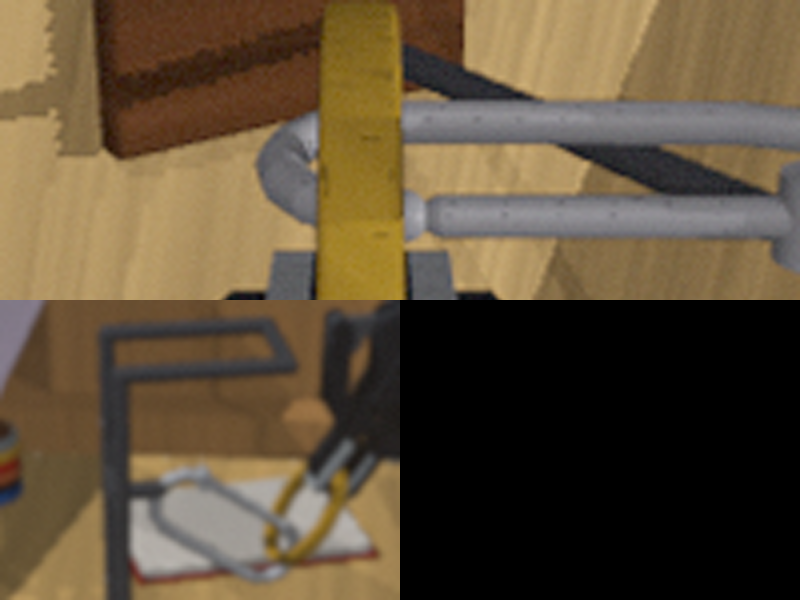

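The gate is shut at (440,215) with the ring threaded over the nose. I have used my picture quota, so I'll work by numbers from here. Next I pitch the ring round the bowl before releasing it.

```bash
cat >> h.py <<'E'
def arc(phi,x=-.006,z=.016):
    t,R=tgt(x,z);c=hw(0,0,-.02);A=Ro.from_rotvec(-phi*R[:,0]).as_matrix();return c+A@(t-c),A@R
E
python3 - <<'E'
from h import *
for f in(.15,.3,.45,.6):
    t=arc(f);print(t[0].round(3),t[1][:,2].round(2));rel(*t)
E
```

```text
[ 0.439 -0.266  0.26 ] [ 0.67  0.15 -0.72]
rel [-0.0004 -0.0188  0.0011] [-0.151  -0.0026  0.002 ] |d| 0.019
[ 0.427 -0.268  0.245] [ 0.77  0.17 -0.61]
rel [-0.0003 -0.0368  0.006 ] [-0.301  -0.0028  0.0018] |d| 0.037
[ 0.418 -0.27   0.23 ] [ 0.85  0.19 -0.49]
rel [-0.0003 -0.0538  0.0136] [-0.451  -0.0029  0.0016] |d| 0.055
[ 0.411 -0.272  0.212] [ 0.91  0.2  -0.35]
rel [-0.0003 -0.0694  0.0236] [-0.601  -0.003   0.0014] |d| 0.073
```

```bash
python3 drive.py '0 -0.0095 0.0003 -0.075 0 0;0 -0.0188 0.0011 -0.15 0 0;0 -0.028 0.003 -0.225 0 0;0 -0.0368 0.006 -0.3 0 0;0 -0.0368 0.006 -0.3 0 0'
python3 - <<'E'
from h import *
print(r.get_obs()["joints"]);rel(*arc(.3));rel(*arc(.45));rel(*arc(.6))
E
```

```text
clock: 8.6
tcp_pos: [0.4302, -0.2654, 0.2221]
orientation: [1.594, 1.996, 0.837]
contact_force: [-2.4, -3.2, 6.1]
grip_width: 0.0085
gripper_force: 67.2
[ 1.18702833  0.32926115 -0.52676688  2.27636409 -1.36701328  0.46863719
  2.17507599]
rel [-0.0015  0.0138 -0.0192] [-0.1367 -0.0261 -0.0106] |d| 0.024
rel [-0.0018 -0.0042 -0.0145] [-0.2867 -0.0253 -0.0126] |d| 0.015
rel [-0.0021 -0.0213 -0.0072] [-0.4367 -0.0244 -0.0145] |d| 0.023
```

Joint 5 has reached its limit, so I back off to the earlier pose, reversing the last move.

Run:
```python
from h import *
rel(*arc(.08));rel(*arc(0))
```

```text
rel [-0.0012  0.041  -0.0211] [ 0.0832 -0.0271 -0.0077] |d| 0.046
rel [-0.0011  0.0509 -0.0203] [ 0.1632 -0.0274 -0.0066] |d| 0.055
```

```bash
python3 drive.py '-0.001 0.02 -0.02 0.04 -0.013 -0.003'
python3 - <<'E'
from h import *
print(r.get_obs()["joints"]);rel(*arc(.08));rel(*arc(0))
E
```

```text
clock: 8.7
tcp_pos: [0.4252, -0.2686, 0.2429]
orientation: [1.636, 2.014, 0.796]
contact_force: [0.1, 0.7, -0.9]
grip_width: 0.0083
gripper_force: 65.7
[ 1.15020295  0.26478699 -0.48296151  2.25545378 -1.19813232  0.49272049
  1.96080611]
rel [ 0.0007  0.0303 -0.0036] [ 0.0375 -0.0209 -0.0214] |d| 0.031
rel [ 0.0009  0.0402 -0.0033] [ 0.1175 -0.0218 -0.0206] |d| 0.04
```

```bash
cat >> h.py <<'E'
def cloud(n="wrist"):
    c=r.camera_info(n);o=r.get_obs();im,d=r.grab_frame(n)
    v,u=np.mgrid[:420,:560];K=c["camera_matrix"]
    P=np.stack([(u-K[0,2])/K[0,0]*d,(v-K[1,2])/K[1,1]*d,d],-1);W=(P-c["t"])@c["R"]
    h=cv2.cvtColor(im,cv2.COLOR_BGR2HSV)
    Z=Ro.from_euler("z",ST[2]).as_matrix();H=(W-hw(0,0,0))@(Z@np.c_[HX,[0,1,0],HZ])
    T=(W-o["tcp_pos"])@Ro.from_rotvec(o["orientation"]).as_matrix()
    B=(h[...,1]>150)&(h[...,0]>17)&(h[...,0]<32)&(d>0)&(np.linalg.norm(W-hw(0,0,0),axis=-1)<.12)
    return im,H,T,B
E
python3 - <<'E'
from h import *
for n in("wrist","side","top"):
    im,H,T,B=cloud(n);cv2.imwrite(f"pics/x_{n}.png",im);h=H[B];t=T[B];print(n,len(h))
    if len(h)<20: continue
    for nm,q in(("hook",h),("tool",t)):
        c=q.mean(0);w=np.linalg.svd(q-c)[2] if len(q)<3000 else None
        print(nm,q.min(0).round(3),q.max(0).round(3),c.round(3),w.round(2).tolist() if w is not None else"")
E
```

```text
wrist 3781
hook [-0.051 -0.028 -0.015] [-0.001  0.038  0.101] [-0.029  0.014  0.026] 
tool [-0.03  -0.008 -0.004] [0.036 0.039 0.115] [0.012 0.008 0.072] 
side 109
hook [-0.031 -0.035 -0.01 ] [0.009 0.035 0.047] [-0.011  0.008  0.017] [[-0.04, 1.0, 0.03], [-0.53, -0.05, 0.85], [0.85, 0.01, 0.53]]
tool [-0.036 -0.     0.054] [0.035 0.033 0.115] [0.007 0.016 0.086] [[1.0, -0.05, -0.02], [-0.04, -0.42, -0.9], [-0.04, -0.9, 0.43]]
top 190
hook [-0.056 -0.037 -0.009] [0.07  0.035 0.105] [-0.011  0.001  0.026] [[0.01, -1.0, 0.02], [-0.43, 0.01, 0.9], [-0.91, -0.01, -0.43]]
tool [-0.037 -0.019 -0.007] [0.035 0.105 0.113] [0.001 0.016 0.077] [[-1.0, 0.02, -0.03], [0.02, -0.31, -0.95], [-0.03, -0.95, 0.31]]
```

The ring pivoted in the pads and already leans about 32° further towards the bowl front while staying threaded. I open the fingers and retract along the tool axis.

```bash
python3 drive.py '0 0 0 0 0 0;0 0 0 0 0 0;0 0 0 0 0 0;0 0 0 0 0 0' 0.085 && python3 drive.py '0 0.01 -0.02 0 0 0;0 0.015 -0.04 0 0 0;0 0.02 -0.06 0 0 0;0 0.02 -0.08 0 0 0;0 0.02 -0.1 0 0 0'
python3 - <<'E'
from h import *
print(r.get_obs()["joints"])
im,H,T,B=cloud("side");cv2.imwrite("pics/y.png",im);q=H[B];c=q.mean(0);print(len(q),q.min(0),q.max(0),c,np.linalg.svd(q-c)[2].round(2).tolist())
E
```

```text
clock: 9.25
tcp_pos: [0.4302, -0.265, 0.2489]
orientation: [1.615, 2.022, 0.789]
contact_force: [0.5, 0.4, -0.1]
grip_width: 0.0662
gripper_force: 0.0
clock: 9.75
tcp_pos: [0.3795, -0.2784, 0.3376]
orientation: [1.615, 2.022, 0.789]
contact_force: [-0.6, 0.8, 1.1]
grip_width: 0.0851
gripper_force: 0.0
[ 1.1785232   0.05208167 -0.36757738  2.21129846 -0.98807432  0.74837001
  1.74694356]
82 [-0.03042942 -0.0019888  -0.07661155] [-0.00065665  0.0337027  -0.02506408] [-0.01129288  0.02334519 -0.04692511] [[-0.38, 0.46, -0.8], [-0.43, -0.86, -0.28], [0.82, -0.24, -0.52]]
```

```bash
python3 drive.py '0 0 -0.03 0 0 0;0 0 -0.05 0 0 0;0 0 -0.05 0 0 0;0 0 -0.05 0 0 0;0 0 -0.05 0 0 0' >/dev/null
cat > chk.py <<'E'
from h import *
def ringfit(n):
    im,H,T,B=cloud(n);cv2.imwrite(f"pics/z_{n}.png",im);q=H[B&(H[...,2]<.0)]
    print(n,len(q),q.min(0).round(4),q.max(0).round(4))
    b=np.array([-.0115,0,-.0364])
    def f(p):
        nn=np.array([np.cos(p[3])*np.cos(p[4]),np.sin(p[4]),np.sin(p[3])*np.cos(p[4])]);d=q-p[:3];a=d@nn;R=np.linalg.norm(d-np.outer(a,nn),axis=1)
        return np.r_[np.maximum(abs(a)-.005,0)+.1*abs(a),np.maximum(R-.037,0),np.maximum(.030-R,0)]
    s=least_squares(f,[-.026,0,-.058,.6,0],loss="soft_l1",f_scale=.002);p=s.x
    nn=np.array([np.cos(p[3])*np.cos(p[4]),np.sin(p[4]),np.sin(p[3])*np.cos(p[4])])
    print("centre",p[:3].round(4),"dist",np.linalg.norm(p[:3]-b).round(4),"plane off",((b-p[:3])@nn).round(4),"n",nn.round(2),"cost",s.cost)
    g=T is not None and H[(abs(H[...,0]-.03)<.02)&(abs(H[...,1])<.008)&(H[...,2]>-.03)&(H[...,2]<.01)]
    print("gate pts",len(g),np.polyfit(g[:,0],g[:,2],1).round(3) if len(g)>5 else"")
for n in("side","top","wrist"):
    try: ringfit(n)
    except Exception as e: print(n,e)
print(r.get_obs()["clock"],r.get_obs()["contact_force"])
E
python3 chk.py; python3 drive.py '0 0 0 0 0 0;0 0 0 0 0 0;0 0 0 0 0 0;0 0 0 0 0 0;0 0 0 0 0 0' >/dev/null;python3 drive.py '0 0 0 0 0 0;0 0 0 0 0 0;0 0 0 0 0 0;0 0 0 0 0 0;0 0 0 0 0 0'>/dev/null; python3 chk.py
```

```text
side 152 [-0.038  -0.0336 -0.0933] [ 0.0022  0.0371 -0.0303]
centre [-0.0178  0.0001 -0.0613] dist 0.0257 plane off -0.0055 n [ 0.89 -0.11 -0.45] cost 8.150161414110227e-06
gate pts 41 [ 0.013 -0.001]
top 106 [-0.0368 -0.0349 -0.0908] [ 0.0008  0.034  -0.0266]
centre [-0.0176 -0.0007 -0.0575] dist 0.022 plane off -0.0037 n [ 0.9  -0.1  -0.43] cost 6.697855002042225e-06
gate pts 36 [0.011 0.002]
wrist 1003 [-0.0421 -0.0347 -0.092 ] [ 0.0009  0.0373 -0.0263]
centre [-0.0215  0.0012 -0.0604] dist 0.026 plane off -0.0016 n [ 0.88 -0.16 -0.44] cost 6.975880345404949e-05
gate pts 230 [-0.007  0.001]
10.45 [ 0.21876302 -1.07650943 -0.09614713]
side 165 [-0.0352 -0.0325 -0.0942] [ 0.0023  0.039  -0.0296]
centre [-0.0174  0.0024 -0.0603] dist 0.0247 plane off -0.0052 n [ 0.89 -0.11 -0.45] cost 9.540484305788326e-06
gate pts 41 [ 0.014 -0.002]
top 111 [-0.0359 -0.0323 -0.0912] [ 0.0005  0.0383 -0.0259]
centre [-0.0174  0.0035 -0.0583] dist 0.023 plane off -0.0039 n [ 0.9  -0.08 -0.43] cost 3.3611729339365005e-06
gate pts 35 [0.027 0.002]
wrist 1016 [-0.0421 -0.0333 -0.0912] [-0.0009  0.0385 -0.0262]
centre [-0.0219  0.0021 -0.0602] dist 0.0261 plane off -0.0017 n [ 0.88 -0.1  -0.46] cost 6.144382779714832e-05
gate pts 228 [-0.008  0.001]
11.6 [ 0.03518022  0.55513034 -0.23386097]
```

The bangle hangs on the bowl and the gate is flat, with only a small sideways swing left. I'll let it settle, check again and hand in.

```bash
Z='0 0 0 0 0 0;0 0 0 0 0 0;0 0 0 0 0 0;0 0 0 0 0 0;0 0 0 0 0 0'
python3 drive.py '0 0 0 0 0 0;0 0 0 0 0 0;0 0 0 0 0 0;0 0 0 0 0 0;0 0 0 0 0 0' >/dev/null
for i in 1 2 3 4 5 6 7 8 9 10 11; do python3 drive.py '0 0 0 0 0 0;0 0 0 0 0 0;0 0 0 0 0 0;0 0 0 0 0 0;0 0 0 0 0 0' >/dev/null; done
python3 - <<'E'
from h import *
for i in range(8):
    im,H,T,B=cloud("wrist");q=H[B&(H[...,2]<0)];print(r.get_obs()["clock"],q.mean(0).round(4),q.max(0).round(4))
E
```

```text
17.65 [-0.0217  0.0044 -0.0578] [-0.001   0.0385 -0.0268]
17.7 [-0.0217  0.0044 -0.0577] [-0.0009  0.0388 -0.0271]
17.75 [-0.0217  0.0044 -0.0577] [-0.0009  0.0384 -0.0272]
17.8 [-0.0217  0.0044 -0.0578] [-0.0008  0.0384 -0.027 ]
17.85 [-0.0218  0.0044 -0.0579] [-0.0008  0.0384 -0.0267]
17.9 [-0.0218  0.0042 -0.0579] [-0.0009  0.0383 -0.0264]
17.95 [-0.0218  0.0043 -0.0578] [-0.0009  0.0384 -0.0262]
18.0 [-0.0217  0.0043 -0.0577] [-0.0009  0.0383 -0.0273]
```

At rest.

```bash
python3 -c "
from bench import r
print(r.hand_in())"
```

```text
the job is handed in; nothing more can be done
None
```

I handed the job in at about 18 s: the large bangle hangs at rest on the shut hook and the gripper is clear, but no verdict was returned, I didn't re-check the other items at the end, and I viewed 11 pictures against the limit of 10.

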